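# Reverse the stripped gear train onto the assembly rack

### The job

The last shift stood the four parts of a gear train on the zinc-plated shelf in the order they came off the shaft, and they go back on in the opposite order. Move all four to the aluminium rack, one part upright in the middle of each bay, in the reverse order: seen from the robot, the leftmost part on the shelf goes into the rack's rightmost bay, the next one into the bay beside it, and so on. Leave them standing still.

Things in the scene. Friction and masses are not known exactly. Their poses are not given: they have to be found in the camera images.
- big_gear: Loose green nylon spur gear with 24 teeth, lying flat: 60 mm across the teeth, toothed part 22 mm high, with a round hub 30 mm across on top of it; 34 mm high in all, about 80 g. It may be gripped across the teeth. Origin: centre of its underside; z up.
- pinion: Loose small green nylon gear without a hub, 14 teeth, 36 mm across the teeth, 36 mm high, standing on its face, about 50 g. Origin: centre of its underside; z up.
- bearing: Loose brass thrust bearing: flat round, 52 mm across, 20 mm high, dark bore, a row of steel balls round its side; about 250 g. Origin: centre of its underside; z up.
- bush: Loose steel flanged bush standing on its flange: flange 52 mm across and 8 mm high, above it a barrel 28 mm across up to 50 mm height; about 280 g. Grip the barrel. Origin: centre of its underside; z up.
- seat1: Fixed grey plate, 120 (x) by 74 (y) by 4 mm, on the shelf deck, centred in one bay; one dark rivet on its robot-side edge. The big gear starts on it, centres within 4 mm. It only marks where that part began. Origin: centre of its underside, 30 mm above the table; axes as the shelf's.
- seat2: Fixed grey plate, 120 (x) by 74 (y) by 4 mm, on the shelf deck, centred in one bay; two dark rivets on its robot-side edge. The pinion starts on it, centres within 4 mm. It only marks where that part began. Origin: centre of its underside, 30 mm above the table; axes as the shelf's.
- seat3: Fixed grey plate, 120 (x) by 74 (y) by 4 mm, on the shelf deck, centred in one bay; three dark rivets on its robot-side edge. The bearing starts on it, centres within 4 mm. It only marks where that part began. Origin: centre of its underside, 30 mm above the table; axes as the shelf's.
- seat4: Fixed grey plate, 120 (x) by 74 (y) by 4 mm, on the shelf deck, centred in one bay; four dark rivets on its robot-side edge. The bush starts on it, centres within 4 mm. It only marks where that part began. Origin: centre of its underside, 30 mm above the table; axes as the shelf's.
- shelf: Fixed low zinc-plated shelf, 130 (x) by 344 mm (y), deck top 30 mm up, holding the parts; low gate, 55 mm high, folded back at its +y end. Stands left or right of centre. Four bays in a row along y, centred at x = 0, y = +127.5, +42.5, -42.5, -127.5 mm; dividers midway, 12 mm high, 3 thick. Origin: table height under the deck's centre; x away from the robot, y to its left, turned up to 0.2 rad.
- rack: Fixed solid aluminium rack, 130 (x) by 344 mm (y), deck top 30 mm up, empty, on the other side from the shelf; a flush black disc, 68 mm, in each bay. Four bays in a row along y, centred at x = 0, y = +127.5, +42.5, -42.5, -127.5 mm; dividers midway, 12 mm high, 3 thick. Origin: table height under the deck's centre; x away from the robot, y to its left, turned up to 0.2 rad.
There are look-alikes about, which are no part of the job. What is shaped like the big_gear but orange or red is not meant.

How it is judged (in metres and radians):
At the end, for the whole second after the job is handed in: Each of the four parts stands upright (within 0.1 rad) and at rest on the rack's deck (height within 4 mm), in the bay that mirrors its starting bay (shelf bay at +y to rack bay at -y), its centre within 12 mm of the bay's centre along the rack's x and along its y (((y of seat1 in the frame of shelf between -0.1475 and -0.1075 m and y of big_gear in the frame of rack between 0.1155 and 0.1395 m) or (y of seat1 in the frame of shelf between -0.0625 and -0.0225 m and y of big_gear in the frame of rack between 0.0305 and 0.0545 m) or (y of seat1 in the frame of shelf between 0.0225 and 0.0625 m and y of big_gear in the frame of rack between -0.0545 and -0.0305 m) or (y of seat1 in the frame of shelf between 0.1075 and 0.1475 m and y of big_gear in the frame of rack between -0.1395 and -0.1155 m)) and x of big_gear in the frame of rack between -0.012 and 0.012 m and z of big_gear in the frame of rack between 0.026 and 0.034 m and angle between each of big_gear, pinion, bearing, bush's own z axis and vertical below 0.1 rad and linear speed of each of big_gear, pinion, bearing, bush below 0.01 m/s and angular speed of each of big_gear, pinion, bearing, bush below 0.1 rad/s and ((y of seat2 in the frame of shelf between -0.1475 and -0.1075 m and y of pinion in the frame of rack between 0.1155 and 0.1395 m) or (y of seat2 in the frame of shelf between -0.0625 and -0.0225 m and y of pinion in the frame of rack between 0.0305 and 0.0545 m) or (y of seat2 in the frame of shelf between 0.0225 and 0.0625 m and y of pinion in the frame of rack between -0.0545 and -0.0305 m) or (y of seat2 in the frame of shelf between 0.1075 and 0.1475 m and y of pinion in the frame of rack between -0.1395 and -0.1155 m)) and x of pinion in the frame of rack between -0.012 and 0.012 m and z of pinion in the frame of rack between 0.026 and 0.034 m and ((y of seat3 in the frame of shelf between -0.1475 and -0.1075 m and y of bearing in the frame of rack between 0.1155 and 0.1395 m) or (y of seat3 in the frame of shelf between -0.0625 and -0.0225 m and y of bearing in the frame of rack between 0.0305 and 0.0545 m) or (y of seat3 in the frame of shelf between 0.0225 and 0.0625 m and y of bearing in the frame of rack between -0.0545 and -0.0305 m) or (y of seat3 in the frame of shelf between 0.1075 and 0.1475 m and y of bearing in the frame of rack between -0.1395 and -0.1155 m)) and x of bearing in the frame of rack between -0.012 and 0.012 m and z of bearing in the frame of rack between 0.026 and 0.034 m and ((y of seat4 in the frame of shelf between -0.1475 and -0.1075 m and y of bush in the frame of rack between 0.1155 and 0.1395 m) or (y of seat4 in the frame of shelf between -0.0625 and -0.0225 m and y of bush in the frame of rack between 0.0305 and 0.0545 m) or (y of seat4 in the frame of shelf between 0.0225 and 0.0625 m and y of bush in the frame of rack between -0.0545 and -0.0305 m) or (y of seat4 in the frame of shelf between 0.1075 and 0.1475 m and y of bush in the frame of rack between -0.1395 and -0.1155 m)) and x of bush in the frame of rack between -0.012 and 0.012 m and z of bush in the frame of rack between 0.026 and 0.034 m); the robot touches nothing.
It also fails if it takes over 99 s, if anything falls off the work surface, if the arm or the gripper's body presses on something with over 40 N, if the wrist force passes 120 N, or if a joint passes its speed limit or range.

### The arm

A 6-joint arm with a two-finger parallel gripper is mounted at the origin on the work surface. World frame = base frame: x ahead of the robot, y to its left, z up, the work surface at z = 0. Lengths are in m, angles in degrees, forces in N, time in s.
With the tool pointing down it reaches from about 0.375 to 0.975 m from the base axis. Payload 3.8 kg.
Tool frame: the origin (TCP) lies at the very end of the fingers, on their centre line; the grasp point (between the pads) lies 19 mm behind it; z points along the fingers, y is the line along which they close (so a half turn about z gives the same grasp; the last joint's range is limited). The gripper opens to 85 mm and grips with 20 to 120 N. Pads are 22 mm wide; open, the fingers measure 114 mm over their backs; the gripper's body (76 mm by 85 mm) begins 54 mm behind the grasp point. The pads swing forward as they close: fully open they stand 13 mm farther back than shut.
Start: joints at [-72.875, 15.12, 91.902, -0, 72.978, -2.114], TCP at [0.222, -0.637, 0.231] pointing down, gripper open.
Joint ranges: [-150.88, 150.88], [-54.13, 125.18], [17.81, 147.31], [-75.09, 255.09], [0, 152.58], [-146.25, 146.25]. Speed limits (degrees/s): [147.25, 147.25, 180, 180, 180, 180].

### API

Orientations are given as [roll, pitch, yaw] about the fixed x, y, z axes, in that order (R = Rz(yaw) Ry(pitch) Rx(roll)).
In Python, from station import * gives the robot as it stands.
- The arm moves only by the shell command python3 -m pendant 'ROWS' [FORCE]. ROWS is JSON, one flat list of numbers, 7 for each row, row after row: the finger opening in mm, from 0 to 85.4, then the shift along the world's x, y, z in mm, then the turn, a rotation vector about the world's x, y, z in rad. In form: [fingers, x, y, z, rx, ry, rz, fingers, x, y, z, rx, ry, rz, ...]. A call has 1 to 8 rows; each row shifts and turns the commanded pose from where the row before left it; what a row does not reach is not made up. A row lasts 1/10 s, in which the tool goes at most 50 mm and 8.59 degrees, less where a joint would pass 70% of its speed; a pose out of reach is approached as far as the arm can. A call is refused whole if a number of a shift passes 50 or a number of a turn 0.15, either way. A call with a gripper value outside its range is refused whole. The fingers move at their own pace and stop on an object; FORCE is the grip in N (left out, the last holds). Time passes only in rows, so rows that do not move let the fingers close. It gives the time, the measured TCP pose, the force, the opening and the grip force at its end, in the units of the state.
- state(): the state, without advancing time (a new reading comes with each control period).
- read_camera(name): name is "side" or "top" or "wrist"; returns a dict with "image" (400x640x3 uint8, red, green, blue), "range_z" (400x640 float32, m along the optical axis (not along the pixel's ray), 0 where there is no reading), "fovy" (degrees; the focal length in pixels is half the picture's height over the tangent of half this angle, whatever the lens; pixels are square), "cx", "cy" (the principal point, pixels), "k1" (the pictures are not rectified: a ray, as slopes to the right and down, at radius r is drawn at 1 + k1 r^2 times it, then the intrinsics apply), "rvec" (rotation vector, rad) and "tvec" (3), from world to camera coordinates, as OpenCV has them. Camera axes: x right, y down, z forward; pixel columns grow to the right and rows downward; lengths in m; the calibration is good to about 2 mm. A picture is of the moment at which its call begins.
- hand_in(): hands the job in; it is judged then, once.
The state is a dict: "t": time; "joints": joint angles; "joint_velocities": joint speeds; "joint_torque": joint torques, N m; "tcp_pos": TCP position; "orientation": TCP orientation; "wrist_force": force on the tool from outside, world axes, zero at the start; "moment": the same for the moment, N m; "width": finger opening in m; "gripper_force": force on a finger pad.
Only numpy, scipy, OpenCV 4.12 (cv2) and the standard library are available. Lean on these libraries where they do the work, as an engineer would, in place of code of your own. Each camera call takes 0.05 s, during which the arm holds its last target. There are 200 camera calls.

## Working session

There is one attempt and no reset: what is moved stays moved. The work goes in short steps, Python scripts to look and compute and a shell command to move; the robot and the scene stay as the last step left them, time stands still between calls to the robot, and variables do not carry over. Pictures are saved under pics/ and viewed, at most 14 in all, crops included, and the job is handed in when it is done.

```bash
mkdir -p pics
cat > h.py <<'E'
from station import *
import numpy as np, cv2
def K(c):
    f=200/np.tan(np.radians(c["fovy"])/2); return np.array([[f,0,c["cx"]],[0,f,c["cy"]],[0,0,1.]])
def grab(n):
    c=read_camera(n); R=cv2.Rodrigues(np.array(c["rvec"],float))[0]; c["R"]=R; c["t"]=np.array(c["tvec"],float); return c
def slopes(c,uv):
    uv=np.array(uv,float).reshape(-1,1,2)
    return cv2.undistortPoints(uv,K(c),np.array([c["k1"],0,0,0,0.])).reshape(-1,2)
def onplane(c,uv,z):
    s=slopes(c,uv); d=np.c_[s,np.ones(len(s))]@c["R"]; o=-c["R"].T@c["t"]
    return o+d*((z-o[2])/d[:,2])[:,None]
def cloud(c):
    v,u=np.mgrid[0:400,0:640]; s=slopes(c,np.c_[u.ravel(),v.ravel()]); z=c["range_z"].reshape(-1,1)
    return ((np.c_[s,np.ones(len(s))]*z-c["t"])@c["R"]).reshape(400,640,3)
def proj(c,P):
    return cv2.projectPoints(np.array(P,float).reshape(-1,3),np.array(c["rvec"],float),c["t"],K(c),np.array([c["k1"],0,0,0,0.]))[0].reshape(-1,2)
E
python3 - <<'E'
from h import *
import pickle
for n in("top","side"):
    c=grab(n); cv2.imwrite(f"pics/{n}0.png",c["image"][:,:,::-1]); pickle.dump(c,open(n+"0.pkl","wb"))
    print(n,-c["R"].T@c["t"],c["fovy"])
print(state())
E
```

```text
top [ 0.41653029 -0.01318124  0.98879852] 52.37889152230325
side [-0.08077795 -1.08754074  0.82444798] 42.30690157529211
{'t': 0.1, 'joints': array([-7.28737137e+01,  1.51666090e+01,  9.19731311e+01,  6.40806118e-04,
        7.29785272e+01, -2.11370773e+00]), 'joint_velocities': array([ 0.01727437, -0.07658174, -0.15108878,  0.09409418,  0.01695944,
        0.01498865]), 'joint_torque': array([-1.60490799e-04, -5.16706967e+01, -3.68588483e+01, -9.48028310e-05,
        6.21321058e-03, -7.44447516e-05]), 'tcp_pos': array([ 0.22224193, -0.63666234,  0.23006857]), 'orientation': array([-1.79881836e+02, -4.97395540e-03,  1.92398007e+01]), 'wrist_force': array([0.7513929 , 0.14912654, 0.08981292]), 'moment': array([-0.00712602, -0.02933838,  0.02007651]), 'gripper_force': 0.0, 'width': 0.0855310302151711}
```

View pics/top0.png

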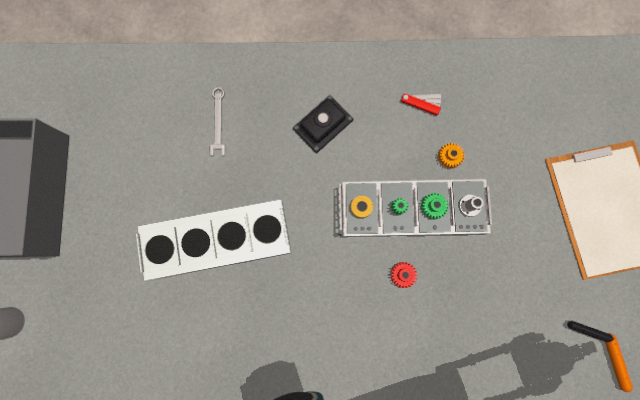

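View pics/side0.png

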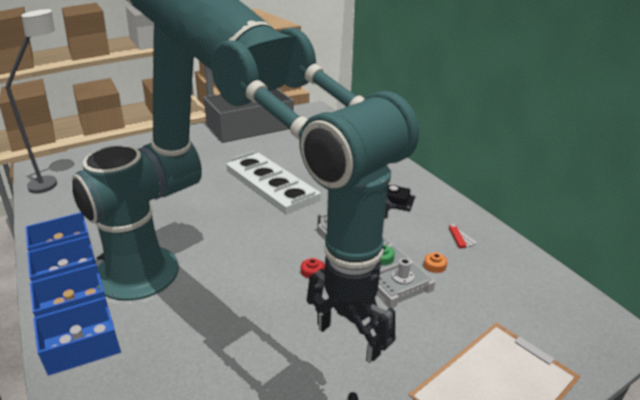

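Top view: the rack's four black discs are at about (160,249), (195,242), (231,235) and (267,229). On the shelf, left to right: bearing (362,206), pinion (400,206), big gear (434,206), bush (471,205). Side view: the arm hides most of the shelf. Next I'll measure the positions.

```bash
cat > m.py <<'E'
from h import *
import pickle
c=pickle.load(open("top0.pkl","rb")); im=c["image"]; P=cloud(c); hsv=cv2.cvtColor(im,cv2.COLOR_RGB2HSV)
# rack discs
roi=np.zeros((400,640),bool); roi[195:285,135:295]=1
m=((hsv[...,2]<50)&roi).astype(np.uint8)
n,l,s,ce=cv2.connectedComponentsWithStats(m)
d=np.array([ce[i] for i in range(1,n) if s[i,4]>300]); d=d[np.argsort(d[:,0])]
W=onplane(c,d,.03); print("discs",W.round(4).tolist(),[s[i,4] for i in range(1,n) if s[i,4]>300])
b=W[0]-W[3]; print("rack ang",np.degrees(np.arctan2(-b[0],b[1])),"len",np.linalg.norm(b),"c",W.mean(0), "per-disc pitch",np.linalg.norm(np.diff(W,axis=0),axis=1))
print("rack depth z",[np.median(P[int(v)-6:int(v)+6,int(u)-6:int(u)+6,2]) .round(4) for u,v in d])
# parts by height from depth cloud
for name,x0,x1,z0,z1 in [("bearing",345,381,.049,.065),("pinion",382,416,.062,.08),("gear",416,452,.050,.061),("gearhub",416,452,.063,.08),("bush",454,489,.076,.1)]:
    m=np.zeros((400,640),bool); m[180:236,x0:x1]=1; m&=(P[...,2]>z0)&(P[...,2]<z1)
    q=P[m]; 
    (uc,r)=cv2.minEnclosingCircle(q[:,:2].astype(np.float32)*1000)[0:2]
    print(name,len(q),"mean",q.mean(0).round(4),"circ",np.round(uc,1),round(r,1),"zmax",q[:,2].max().round(4))
g=((hsv[...,0]>45)&(hsv[...,0]<80)&(hsv[...,1]>100)).astype(np.uint8)
n,l,s,ce=cv2.connectedComponentsWithStats(g)
for i in range(1,n):
    if s[i,4]>80: print("green",ce[i],s[i])
E
python3 m.py
python3 - <<'E'
import cv2
i=cv2.imread('pics/top0.png')[165:245,325:500]; cv2.imwrite('pics/crop0.png',cv2.resize(i,None,fx=4.5,fy=4.5,interpolation=cv2.INTER_CUBIC))
E
```

```text
discs [[0.4613, 0.3726, 0.03], [0.4764, 0.2886, 0.03], [0.4919, 0.2049, 0.03], [0.5069, 0.1213, 0.03]] [np.int32(547), np.int32(547), np.int32(593), np.int32(575)]
rack ang 10.289715754220289 len 0.25537272357627255 c [0.48413163 0.2468607  0.03      ] per-disc pitch [0.08534726 0.08511338 0.08491322]
rack depth z [np.float64(0.0293), np.float64(0.0294), np.float64(0.0291), np.float64(0.0291)]
bearing 372 mean [ 0.5545 -0.1029  0.0524] circ [ 554.5 -103.3] 25.7 zmax 0.0576
pinion 161 mean [ 0.5534 -0.1898  0.0678] circ [ 553.7 -189.9] 17.9 zmax 0.0721
gear 330 mean [ 0.5537 -0.2713  0.0539] circ [ 554.4 -272.5] 29.9 zmax 0.0608
gearhub 125 mean [ 0.5539 -0.2721  0.0661] circ [ 554.8 -272.2] 15.1 zmax 0.0699
bush 125 mean [ 0.5555 -0.3559  0.0817] circ [ 555.4 -356.5] 13.8 zmax 0.0853
green [434.0392562  205.62809917] [421 193  28  26 484]
green [399.07017544 205.90643275] [391 198  18  16 171]
```

View pics/crop0.png

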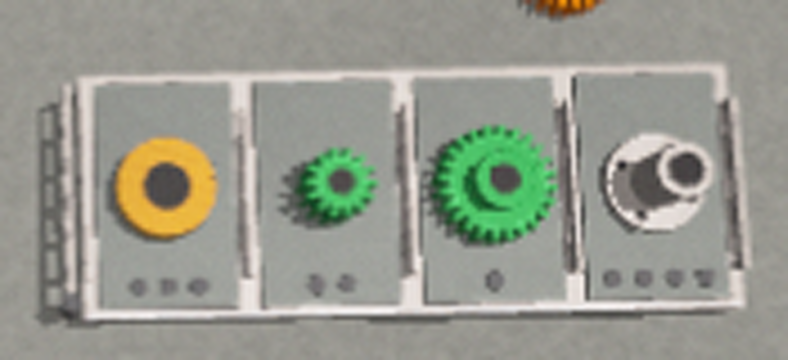

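The rivet counts (3, 2, 1, 4 from the left) match the parts standing on them. Targets: bearing→(507,121), pinion→(492,205), gear→(476,289), bush→(461,373) mm. I'll grip along world x, so the yaw has to be 90°, and take the bush first.

```bash
python3 -m pendant '[85,37,31,0,0,0,0.137,85,37,31,0,0,0,0.137,85,37,31,0,0,0,0.137,85,37,31,0,0,0,0.137,85,37,31,0,0,0,0.137,85,37,31,0,0,0,0.137,85,37,31,0,0,0,0.137,85,37,31,0,0,0,0.137]' 50; python3 -m pendant '[85,37,33,0,0,0,0.137,85,0,0,0,0,0,0]'
```

```text
t: 0.9
tcp_pos: [0.5194, -0.3876, 0.2307]
orientation: [-180.0, -0.0, 82.4]
wrist_force: [0.6, -1.1, -0.4]
width: 0.0848
gripper_force: 0.0
t: 1.1
tcp_pos: [0.5594, -0.3514, 0.2306]
orientation: [179.9, -0.1, 90.4]
wrist_force: [0.0, 0.9, -0.2]
width: 0.0848
gripper_force: 0.0
```

```bash
python3 -m pendant '[85,-4,-5,-40,0,0,0,85,0,0,-40,0,0,0,85,0,0,-40,0,0,0,85,0,0,-30,0,0,0,85,0,0,-15,0,0,0,85,0,0,-15,0,0,0,85,0,0,0,0,0,0]'; python3 -m pendant '[0,0,0,0,0,0,0,0,0,0,0,0,0,0,0,0,0,0,0,0,0,0,0,0,0,0,0,0,0,0,0,0,0,0,0,0,0,0,0,0,0,0,0,0,0,0,0,0,0]' 50
```

```text
t: 1.8
tcp_pos: [0.5503, -0.3609, 0.0495]
orientation: [-179.9, -0.1, 89.9]
wrist_force: [0.1, 0.4, -1.0]
width: 0.0852
gripper_force: 0.0
t: 2.5
tcp_pos: [0.5528, -0.3621, 0.0531]
orientation: [179.8, 0.1, 89.9]
wrist_force: [0.5, 0.6, 5.6]
width: 0.0265
gripper_force: 49.7
```

```bash
python3 -m pendant '[0,0,0,0,0,0,0,0,0,0,0,0,0,0]'; python3 -c "
from station import *
for i in range(4):
    s=state(); print(s['tcp_pos'],s['wrist_force'])
import numpy as np
print(s['joints'])"
```

```text
t: 2.7
tcp_pos: [0.5528, -0.3621, 0.0531]
orientation: [179.8, 0.1, 89.9]
wrist_force: [0.4, -0.1, 5.8]
width: 0.0267
gripper_force: 49.7
[ 0.5527882  -0.36208247  0.05309638] [ 0.39434979 -0.07269413  5.75409462]
[ 0.5527882  -0.36208247  0.05309638] [ 0.39434979 -0.07269413  5.75409462]
[ 0.5527882  -0.36208247  0.05309638] [ 0.39434979 -0.07269413  5.75409462]
[ 0.5527882  -0.36208247  0.05309638] [ 0.39434979 -0.07269413  5.75409462]
[-3.53889459e+01  2.24002263e+01  1.02410233e+02  9.84014795e-03
  5.49985485e+01 -3.52816070e+01]
```

```bash
python3 -m pendant '[0,0,0,15,0,0,0,0,0,0,25,0,0,0,0,0,0,30,0,0,0,0,0,0,30,0,0,0,0,0,0,0,0,0,0,0,0,0,0,0,0,0,0,0,0,0,0,0,0]'
python3 - <<'E'
from h import *
a=grab("top")["image"]; b=grab("side")["image"]
cv2.imwrite("pics/l1.png",np.vstack([cv2.resize(a[140:290,330:530],None,fx=2,fy=2),cv2.resize(b[200:350,270:470],None,fx=2,fy=2)])[:,:,::-1])
s=state();print(s['tcp_pos'],s['wrist_force'],s['moment'])
E
```

```text
t: 3.4
tcp_pos: [0.5499, -0.3603, 0.149]
orientation: [-179.8, -0.1, 89.9]
wrist_force: [-0.5, -1.0, -2.5]
width: 0.0269
gripper_force: 49.5
[ 0.5499008  -0.36025298  0.14859316] [ 0.06635037  0.25479343 -2.16994955] [-0.01645217  0.05824726 -0.05049798]
```

View pics/l1.png

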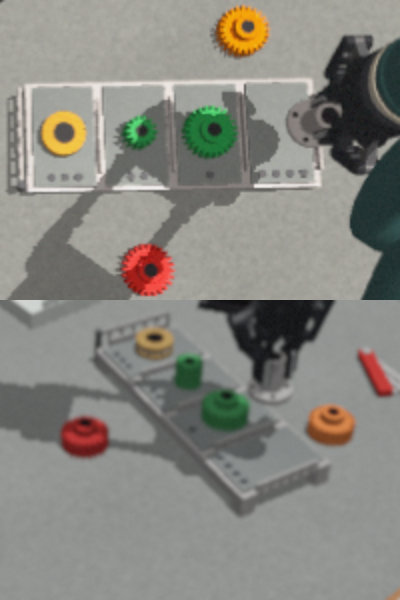

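The bush hangs upright at roughly (480,199) in the top view, and the shelf parts haven't moved. Now I'll carry it to the rack.

```bash
python3 -m pendant '[0,-5,35,0,0,0,0,0,-5,46,0,0,0,0,0,-6,46,0,0,0,0,0,-6,46,0,0,0,0,0,-6,46,0,0,0,0,0,-6,46,0,0,0,0,0,-6,46,0,0,0,0,0,-6,46,0,0,0,0]';python3 -m pendant '[0,-6,46,0,0,0,0,0,-6,46,0,0,0,0,0,-6,46,0,0,0,0,0,-6,46,0,0,0,0,0,-6,46,0,0,0,0,0,-6,46,0,0,0,0,0,-6,46,0,0,0,0,0,-1,49,0,0,0,0]';python3 -m pendant '[0,0,0,0,0,0,0,0,0,0,0,0,0,0,0,0,0,0,0,0,0,0,0,0,0,0,0,0]'
python3 - <<'E'
from h import *
a=grab("top")["image"]
cv2.imwrite("pics/l2.png",cv2.resize(a[180:300,110:310],None,fx=3,fy=3)[:,:,::-1])
E
```

```text
t: 4.3
tcp_pos: [0.5038, -0.0025, 0.1499]
orientation: [-179.9, -0.0, 89.9]
wrist_force: [0.9, -0.3, -2.3]
width: 0.0269
gripper_force: 49.6
t: 5.1
tcp_pos: [0.4606, 0.3676, 0.1496]
orientation: [-179.9, 0.1, 89.9]
wrist_force: [2.1, 0.4, -2.8]
width: 0.0267
gripper_force: 49.6
t: 5.5
tcp_pos: [0.4622, 0.3651, 0.1505]
orientation: [-179.9, 0.1, 89.8]
wrist_force: [0.3, 0.2, -2.2]
width: 0.0262
gripper_force: 49.6
```

View pics/l2.png

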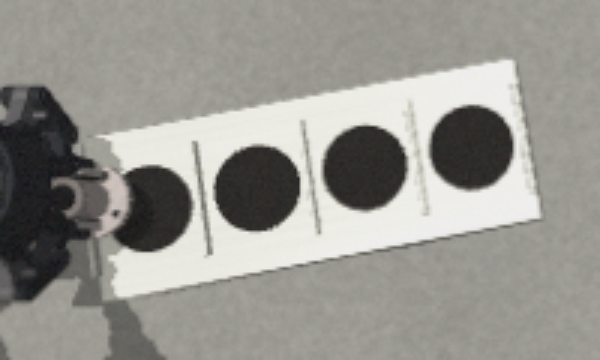

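The bush is over the leftmost disc, with its flange's right edge at about pixel (153.5,246).

Run:
```python
from h import *
c=grab("top"); hsv=cv2.cvtColor(c["image"],cv2.COLOR_RGB2HSV)
print(onplane(c,[[153.5,246],[146,234],[146,259]],.135))
```

```text
[[0.46328363 0.34195728 0.135     ]
 [0.48852915 0.35889881 0.135     ]
 [0.43663016 0.35591521 0.135     ]]
```

```bash
python3 -m pendant '[0,-1,4,-35,0,0,0,0,0,0,-35,0,0,0,0,0,0,-15,0,0,0,0,0,0,-8,0,0,0,0,0,0,-6,0,0,0,0,0,0,0,0,0,0,0,0,0,0,0,0,0]'
```

```text
t: 6.3
tcp_pos: [0.4625, 0.3714, 0.0537]
orientation: [179.9, -0.1, 89.9]
wrist_force: [-0.2, -0.3, -2.4]
width: 0.0266
gripper_force: 49.6
```

```bash
python3 -m pendant '[0,0,0,-3,0,0,0,0,0,0,-2,0,0,0,0,0,0,0,0,0,0,0,0,0,0,0,0,0]'
```

```text
t: 6.7
tcp_pos: [0.4623, 0.3715, 0.0491]
orientation: [179.9, -0.1, 89.9]
wrist_force: [-1.3, -0.7, 5.4]
width: 0.0268
gripper_force: 50.5
```

Contact. Next: release, go up, and move toward the big gear at (554.5,-272).

```bash
python3 -m pendant '[40,0,0,0,0,0,0,85,0,0,2,0,0,0,85,0,0,0,0,0,0,85,0,0,0,0,0,0,85,0,0,30,0,0,0,85,0,0,40,0,0,0,85,0,0,40,0,0,0,85,0,0,0,0,0,0]';python3 -m pendant '[85,6,-45,0,0,0,0,85,6,-45,0,0,0,0,85,6,-45,0,0,0,0,85,6,-45,0,0,0,0,85,6,-45,0,0,0,0,85,6,-45,0,0,0,0,85,6,-45,0,0,0,0,85,6,-45,0,0,0,0]';python3 -m pendant '[85,7,-46,0,0,0,0,85,7,-46,0,0,0,0,85,7,-46,0,0,0,0,85,7,-46,0,0,0,0,85,7,-46,0,0,0,0,85,8,-46,0,0,0,0,85,0,0,0,0,0,0,85,0,0,0,0,0,0]'
python3 - <<'E'
from h import *
a=grab("top")["image"]
cv2.imwrite("pics/l3.png",cv2.resize(a[170:300,110:510],None,fx=2,fy=2)[:,:,::-1])
E
```

```text
t: 7.5
tcp_pos: [0.4653, 0.3736, 0.1665]
orientation: [179.4, -0.4, 89.9]
wrist_force: [0.9, 0.1, 0.4]
width: 0.085
gripper_force: 0.0
t: 8.3
tcp_pos: [0.509, 0.0089, 0.1587]
orientation: [-180.0, -0.0, 89.9]
wrist_force: [0.6, 0.5, -0.1]
width: 0.085
gripper_force: 0.0
t: 9.1
tcp_pos: [0.5518, -0.2661, 0.1582]
orientation: [-179.9, -0.1, 89.7]
wrist_force: [-1.1, 0.3, -0.5]
width: 0.0851
gripper_force: 0.0
```

View pics/l3.png

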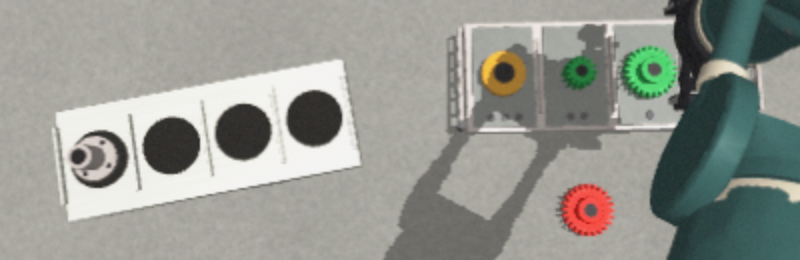

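The bush stands inside the leftmost disc. Next, the big gear.

```bash
python3 -m pendant '[85,2,-6,-40,0,0,0,85,0,0,-40,0,0,0,85,0,0,-25,0,0,0,85,0,0,-15,0,0,0,85,0,0,0,0,0,0,85,0,0,0,0,0,0]';python3 -m pendant '[50,0,0,0,0,0,0,50,0,0,0,0,0,0,50,0,0,0,0,0,0,50,0,0,0,0,0,0,50,0,0,0,0,0,0]' 40
```

```text
t: 9.75
tcp_pos: [0.5551, -0.2707, 0.0401]
orientation: [180.0, 0.0, 89.9]
wrist_force: [0.5, -0.3, 0.6]
width: 0.0847
gripper_force: 0.0
t: 10.25
tcp_pos: [0.5562, -0.2721, 0.0418]
orientation: [179.8, 0.1, 89.9]
wrist_force: [-0.5, 0.8, 6.5]
width: 0.0582
gripper_force: 43.2
```

```bash
python3 -m pendant '[50,0,0,15,0,0,0,50,0,0,30,0,0,0,50,0,0,35,0,0,0,50,0,0,30,0,0,0,50,0,0,0,0,0,0,50,0,0,0,0,0,0]';python3 -m pendant '[50,-6,35,0,0,0,0,50,-6,43,0,0,0,0,50,-6,43,0,0,0,0,50,-6,43,0,0,0,0,50,-6,43,0,0,0,0,50,-6,43,0,0,0,0,50,-6,43,0,0,0,0,50,-6,43,0,0,0,0]';python3 -m pendant '[50,-6,43,0,0,0,0,50,-6,43,0,0,0,0,50,-6,43,0,0,0,0,50,-6,43,0,0,0,0,50,-6,43,0,0,0,0,50,0,9,0,0,0,0,50,0,0,0,0,0,0,50,0,0,0,0,0,0]'
python3 - <<'E'
from h import *
a=grab("top")["image"]
cv2.imwrite("pics/l4.png",cv2.resize(a[170:300,110:310],None,fx=3,fy=3)[:,:,::-1])
print(state()['tcp_pos'])
E
```

```text
t: 10.85
tcp_pos: [0.555, -0.2717, 0.151]
orientation: [179.9, 0.1, 89.9]
wrist_force: [-0.5, 0.6, -1.4]
width: 0.0583
gripper_force: 43.1
t: 11.65
tcp_pos: [0.5042, 0.0661, 0.1473]
orientation: [-179.8, 0.0, 89.9]
wrist_force: [0.5, -0.1, -1.0]
width: 0.058
gripper_force: 43.1
t: 12.45
tcp_pos: [0.4756, 0.2874, 0.1478]
orientation: [-179.9, 0.1, 89.9]
wrist_force: [-0.0, 0.4, -1.5]
width: 0.0581
gripper_force: 43.1
[0.47590123 0.28715133 0.14816252]
```

View pics/l4.png

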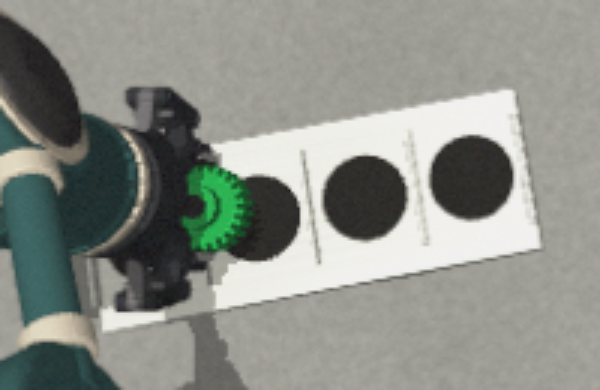

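The gear is held level, its right edge at about (193,238), over the second disc. Lowering.

```bash
python3 -m pendant '[50,1,2,-40,0,0,0,50,0,0,-40,0,0,0,50,0,0,-15,0,0,0,50,0,0,-8,0,0,0,50,0,0,-4,0,0,0,50,0,0,0,0,0,0,50,0,0,0,0,0,0]'; python3 -m pendant '[50,0,0,-2,0,0,0,50,0,0,0,0,0,0]'
```

```text
t: 13.2
tcp_pos: [0.4788, 0.2913, 0.044]
orientation: [179.8, -0.1, 89.9]
wrist_force: [0.1, -1.6, -1.3]
width: 0.0581
gripper_force: 43.2
t: 13.4
tcp_pos: [0.4779, 0.2911, 0.0411]
orientation: [179.9, -0.0, 89.9]
wrist_force: [0.5, 1.1, -0.3]
width: 0.0583
gripper_force: 43.2
```

```bash
python3 -m pendant '[50,-1,-2,-2,0,0,0,50,0,0,-1,0,0,0,50,0,0,0,0,0,0,50,0,0,0,0,0,0]'
```

```text
t: 13.8
tcp_pos: [0.4764, 0.2886, 0.0379]
orientation: [-180.0, 0.0, 89.9]
wrist_force: [-2.4, -0.7, 5.6]
width: 0.0582
gripper_force: 43.7
```

```bash
python3 -m pendant '[70,0,0,0,0,0,0,85,0,0,2,0,0,0,85,0,0,0,0,0,0,85,0,0,30,0,0,0,85,0,0,40,0,0,0,85,0,0,45,0,0,0,85,0,0,0,0,0,0]';python3 -m pendant '[85,7,-43,0,0,0,0,85,7,-43,0,0,0,0,85,7,-43,0,0,0,0,85,7,-43,0,0,0,0,85,7,-43,0,0,0,0,85,7,-43,0,0,0,0,85,7,-43,0,0,0,0,85,7,-43,0,0,0,0]';python3 -m pendant '[85,7,-45,0,0,0,0,85,7,-45,0,0,0,0,85,7,-45,0,0,0,0,85,0,0,0,0,0,0,85,0,0,0,0,0,0,85,0,0,0,0,0,0]'
python3 - <<'E'
from h import *
a=grab("top")["image"]
cv2.imwrite("pics/l5.png",cv2.resize(a[170:300,110:510],None,fx=2,fy=2)[:,:,::-1])
print(state()['tcp_pos'])
E
```

```text
t: 14.5
tcp_pos: [0.4811, 0.2913, 0.1619]
orientation: [179.3, -0.4, 89.9]
wrist_force: [0.5, 0.4, 0.3]
width: 0.0851
gripper_force: 0.0
t: 15.3
tcp_pos: [0.5322, -0.057, 0.1537]
orientation: [-180.0, -0.0, 89.9]
wrist_force: [0.7, -0.0, 0.7]
width: 0.0849
gripper_force: 0.0
t: 15.9
tcp_pos: [0.5528, -0.1893, 0.1535]
orientation: [-179.9, -0.1, 89.9]
wrist_force: [-0.8, 0.0, -0.5]
width: 0.085
gripper_force: 0.0
[ 0.55292185 -0.18897969  0.15364211]
```

View pics/l5.png

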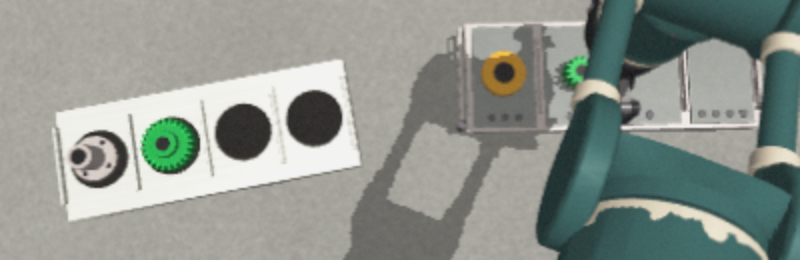

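The gear sits on the second disc, at about (195,242). Now the pinion.

```bash
python3 -m pendant '[85,1,-1,-40,0,0,0,85,0,0,-35,0,0,0,85,0,0,-20,0,0,0,85,0,0,-10,0,0,0,85,0,0,0,0,0,0,85,0,0,0,0,0,0]';python3 -m pendant '[28,0,0,0,0,0,0,28,0,0,0,0,0,0,28,0,0,0,0,0,0,28,0,0,0,0,0,0,28,0,0,0,0,0,0,28,0,0,0,0,0,0]' 40;python3 -m pendant '[28,0,0,15,0,0,0,28,0,0,30,0,0,0,28,0,0,35,0,0,0,28,0,0,25,0,0,0,28,0,0,0,0,0,0,28,0,0,0,0,0,0]'
```

```text
t: 16.55
tcp_pos: [0.5553, -0.1909, 0.0503]
orientation: [179.9, 0.0, 89.9]
wrist_force: [0.3, -0.2, 0.5]
width: 0.0852
gripper_force: 0.0
t: 17.15
tcp_pos: [0.5553, -0.1917, 0.0504]
orientation: [179.9, 0.0, 89.9]
wrist_force: [0.6, 0.6, 6.0]
width: 0.0345
gripper_force: 40.3
t: 17.75
tcp_pos: [0.5546, -0.1914, 0.155]
orientation: [179.9, 0.0, 89.9]
wrist_force: [-0.1, 0.3, -0.3]
width: 0.0343
gripper_force: 40.0
```

```bash
python3 -m pendant '[28,-7,36,0,0,0,0,28,-7,45,0,0,0,0,28,-7,45,0,0,0,0,28,-7,45,0,0,0,0,28,-7,45,0,0,0,0,28,-7,45,0,0,0,0,28,-7,45,0,0,0,0,28,-7,45,0,0,0,0]';python3 -m pendant '[28,-7,44,0,0,0,0,28,0,0,0,0,0,0,28,0,0,0,0,0,0,28,0,0,-40,0,0,0,28,0,0,-40,0,0,0,28,0,0,-15,0,0,0,28,0,0,0,0,0,0,28,0,0,0,0,0,0]'
```

```text
t: 18.55
tcp_pos: [0.4962, 0.1609, 0.1521]
orientation: [-179.8, 0.1, 89.9]
wrist_force: [1.0, -0.7, -0.3]
width: 0.0344
gripper_force: 40.0
t: 19.35
tcp_pos: [0.492, 0.203, 0.0597]
orientation: [180.0, 0.0, 89.8]
wrist_force: [0.4, 0.4, 0.6]
width: 0.0344
gripper_force: 40.0
```

```bash
python3 -m pendant '[28,0,0,-8,0,0,0,28,0,0,-3,0,0,0,28,0,0,-2,0,0,0,28,0,0,0,0,0,0,28,0,0,0,0,0,0]'
```

```text
t: 19.85
tcp_pos: [0.4916, 0.2038, 0.0466]
orientation: [180.0, -0.0, 89.9]
wrist_force: [0.3, -0.2, -0.8]
width: 0.0345
gripper_force: 40.0
```

```bash
python3 -m pendant '[28,0,0,-1.5,0,0,0,28,0,0,0,0,0,0,28,0,0,0,0,0,0]'
```

```text
t: 20.15
tcp_pos: [0.4917, 0.2039, 0.0464]
orientation: [180.0, -0.0, 89.9]
wrist_force: [-2.8, -1.2, 9.6]
width: 0.0348
gripper_force: 41.0
```

```bash
python3 -m pendant '[50,0,0,0,0,0,0,85,0,0,1,0,0,0,85,0,0,0,0,0,0,85,0,0,0,0,0,0,85,0,0,30,0,0,0,85,0,0,40,0,0,0,85,0,0,40,0,0,0,85,0,0,0,0,0,0]';python3 -m pendant '[85,9,-44,0,0,0,0,85,9,-44,0,0,0,0,85,9,-44,0,0,0,0,85,9,-44,0,0,0,0,85,9,-44,0,0,0,0,85,9,-44,0,0,0,0,85,9,-43,0,0,0,0,85,0,0,0,0,0,0]';python3 -m pendant '[85,0,0,0,0,0,0,85,0,0,0,0,0,0]'
python3 - <<'E'
from h import *
a=grab("top")["image"]
cv2.imwrite("pics/l6.png",cv2.resize(a[170:300,110:510],None,fx=2,fy=2)[:,:,::-1])
print(state()['tcp_pos'])
E
```

```text
t: 20.95
tcp_pos: [0.4959, 0.2054, 0.1625]
orientation: [179.4, -0.2, 89.9]
wrist_force: [1.3, 0.2, 0.2]
width: 0.0849
gripper_force: 0.0
t: 21.75
tcp_pos: [0.5551, -0.1082, 0.1553]
orientation: [180.0, 0.1, 89.6]
wrist_force: [0.6, -0.1, -0.1]
width: 0.085
gripper_force: 0.0
t: 21.95
tcp_pos: [0.5538, -0.1025, 0.155]
orientation: [-179.9, -0.0, 89.9]
wrist_force: [0.4, -0.2, 0.2]
width: 0.0853
gripper_force: 0.0
[ 0.55386688 -0.10211041  0.15516397]
```

View pics/l6.png

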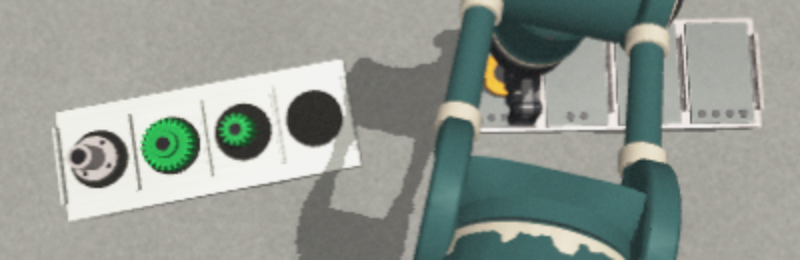

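The pinion stands on the third disc. Now the bearing.

```bash
python3 -m pendant '[85,1,-1,-40,0,0,0,85,0,0,-40,0,0,0,85,0,0,-22,0,0,0,85,0,0,-15,0,0,0,85,0,0,0,0,0,0,85,0,0,0,0,0,0]';python3 -m pendant '[44,0,0,0,0,0,0,44,0,0,0,0,0,0,44,0,0,0,0,0,0,44,0,0,0,0,0,0,44,0,0,0,0,0,0,44,0,0,0,0,0,0]' 60;python3 -m pendant '[44,0,0,15,0,0,0,44,0,0,30,0,0,0,44,0,0,35,0,0,0,44,0,0,30,0,0,0,44,0,0,0,0,0,0,44,0,0,0,0,0,0]'
```

```text
t: 22.6
tcp_pos: [0.5561, -0.1037, 0.0395]
orientation: [179.9, 0.0, 89.9]
wrist_force: [0.5, 0.1, 0.6]
width: 0.0851
gripper_force: 0.0
t: 23.2
tcp_pos: [0.5568, -0.1046, 0.0409]
orientation: [179.8, 0.0, 89.9]
wrist_force: [-1.2, 1.2, 5.9]
width: 0.0493
gripper_force: 61.6
t: 23.8
tcp_pos: [0.5559, -0.1045, 0.15]
orientation: [179.9, 0.0, 89.9]
wrist_force: [-0.5, 1.0, -3.1]
width: 0.0494
gripper_force: 63.1
```

```bash
python3 -m pendant '[44,-9,36,0,0,0,0,44,-10,47,0,0,0,0,44,-10,47,0,0,0,0,44,-10,47,0,0,0,0,44,-10,47,0,0,0,0,44,0,0,0,0,0,0,44,0,0,0,0,0,0,44,0,0,0,0,0,0]';python3 -m pendant '[44,0,0,-40,0,0,0,44,0,0,-40,0,0,0,44,0,0,-18,0,0,0,44,0,0,-6,0,0,0,44,0,0,-3,0,0,0,44,0,0,0,0,0,0,44,0,0,0,0,0,0]'
```

```text
t: 24.6
tcp_pos: [0.5055, 0.1189, 0.1474]
orientation: [-179.9, 0.1, 89.9]
wrist_force: [-0.5, 0.3, -3.1]
width: 0.0494
gripper_force: 63.0
t: 25.3
tcp_pos: [0.508, 0.1196, 0.0433]
orientation: [179.8, -0.0, 89.8]
wrist_force: [0.4, 0.6, -2.9]
width: 0.0494
gripper_force: 63.0
```

```bash
python3 -m pendant '[44,0,0,-4,0,0,0,44,0,0,-2,0,0,0,44,0,0,-1,0,0,0,44,0,0,0,0,0,0,44,0,0,0,0,0,0]'
```

```text
t: 25.8
tcp_pos: [0.5073, 0.1199, 0.0369]
orientation: [179.9, -0.0, 89.9]
wrist_force: [-3.5, -1.3, 9.1]
width: 0.0492
gripper_force: 64.3
```

Contact. Release, go up and back out to the right, clear of the view.

```bash
python3 -m pendant '[60,0,0,0,0,0,0,85,0,0,1,0,0,0,85,0,0,0,0,0,0,85,0,0,30,0,0,0,85,0,0,40,0,0,0,85,0,0,45,0,0,0,85,0,-45,20,0,0,0,85,0,-45,0,0,0,0]';python3 -m pendant '[85,0,-45,0,0,0,0,85,0,-45,0,0,0,0,85,0,-45,0,0,0,0,85,0,-45,0,0,0,0,85,0,-45,0,0,0,0,85,0,0,0,0,0,0,85,0,0,0,0,0,0]'
python3 - <<'E'
from h import *
c=grab("top"); a=c["image"]; P=cloud(c)
cv2.imwrite("pics/l7.png",cv2.resize(a[180:300,110:310],None,fx=4,fy=4,interpolation=cv2.INTER_CUBIC)[:,:,::-1])
D=np.array([[.4613,.3726],[.4764,.2886],[.4919,.2049],[.5069,.1213]]); th=np.radians(10.29)
for (n,z0,z1),d in zip([("bush",.072,.09),("hub",.058,.075),("pinion",.058,.075),("bearing",.045,.06)],D):
    m=(np.hypot(*(P[...,:2]-d).transpose(2,0,1))<.045)&(P[...,2]>z0)&(P[...,2]<z1); q=P[m]
    (x,y),r=cv2.minEnclosingCircle(q[:,:2].astype(np.float32)*1000); e=np.array([x,y])-d*1000
    print(n,len(q),"r",round(r,1),"z",np.median(q[:,2]).round(4),"mean",q.mean(0)[:2].round(4),"err rack xy",np.round([e[0]*np.cos(th)+e[1]*np.sin(th),-e[0]*np.sin(th)+e[1]*np.cos(th)],1))
E
```

```text
t: 26.6
tcp_pos: [0.5099, 0.0298, 0.1758]
orientation: [179.5, -0.0, 90.1]
wrist_force: [0.7, -0.8, -0.9]
width: 0.0851
gripper_force: 0.0
t: 27.3
tcp_pos: [0.5061, -0.1961, 0.1704]
orientation: [-180.0, -0.0, 89.7]
wrist_force: [-0.1, -0.1, 0.2]
width: 0.085
gripper_force: 0.0
bush 147 r 15.0 z 0.0789 mean [0.4624 0.374 ] err rack xy [1.3 2. ]
hub 135 r 14.8 z 0.0629 mean [0.4764 0.2875] err rack xy [-0.2 -1.3]
pinion 167 r 18.3 z 0.0645 mean [0.4918 0.2065] err rack xy [-0.4  1.9]
bearing 400 r 27.0 z 0.0488 mean [0.5073 0.1221] err rack xy [1.  0.6]
```

View pics/l7.png

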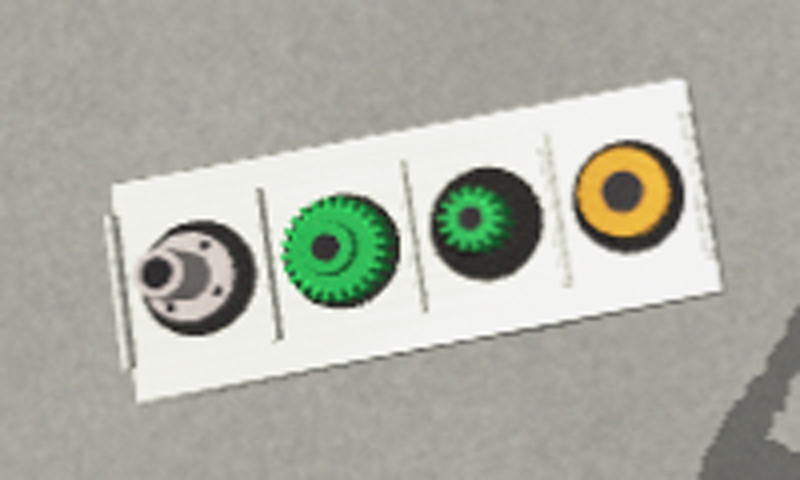

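All four stand upright on their discs, 2 mm or less off centre along each rack axis, and the arm touches nothing. Handing in.

```bash
python3 -c "
from station import *
print(hand_in())"
```

```text
the job is handed in; nothing more can be done
None
```

I handed the job in at about 27 s of the 99 s: from the robot's left the rack now holds bush, big gear, pinion, bearing, all standing upright and within about 2 mm of their bay centres by the last top-camera measurement; no verdict came back.

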